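# Clamp the artichoke jar and twist off its tight cap

## Task

Lock the jar of artichokes in its holder by turning the yellow wing knob clockwise until the jaw grips the jar firmly, then twist the tight red cap anticlockwise, stop turning once its lugs let go (white stripe roughly in line with the white ticks on the jar's shoulder), and lift it straight up. Finish while still holding the cap level in the gripper, just above the jar's open mouth (a clear gap, no more than about 3 cm), with the jar still clamped. Do not let the jar turn or shift in the holder, and leave everything else on the bench where it is.

Things in the scene. Friction and masses are not known exactly. Their poses are not given: they have to be found in the camera images.
- holder: Jar holder fixed to the bench: steel base plate 130 x 250 mm, 12 mm thick. Origin on the bench under the jar's axis. A black V block (top at 67 mm) stands on the -y side of the jar; on its +y side come the sliding jaw with its rubber pad (tops at 56 mm), then a grey gearbox (56 x 50 mm, top 56 mm) with the knob, whose axis is 125 mm from the jar's along +y.
- clamp_knob (a joint): Angle of the wing knob (rad), growing clockwise seen from above, 0 to 1.4 (hard stop); starts at 0 to 0.35. It drives the jaw 6 mm per rad towards the jar: the pad meets the jar at about 0.7 and presses ever harder after that (about 3 N at 0.8, 10 N at 1.0, 25 N at the stop; firm means near the stop). Turning takes up to about 0.5 N m; it stays where it is left.
- knob_grip (a point): Point on the knob's vertical axis in the middle of its grip, 94 mm above the bench. The grip is a yellow upright wing 52 mm long (this point's own x axis), 16 mm thick (own y axis), from 76 to 106 mm above the bench, on a 16 mm round stem: pinch it across its thickness from above.
- jaw_pad: Black rubber pad of the sliding jaw, 46 x 12 x 40 mm, that presses on the jar's +y side; origin is that of the holder, shifted as the jaw moves.
- jar: Glass jar of artichokes, about 0.6 kg, standing loose on the holder's base plate (12 mm up) against the V block, at any yaw. Origin: centre of its underside. Body 84 mm across, flat shoulder at 98 mm, neck 41 mm across. Two white ticks on the shoulder lie along its own +x and -x.
- jar_mouth (a point): Centre of the jar's mouth, 124 mm above its underside. Two lugs on the neck hook over the cap's two lugs; a sprung white seal in the mouth pushes the fitted cap up with about 20 N, so the cap is stiff to turn (about 0.2 to 0.5 N m) and an unclamped jar turns with it. Once the cap is free the seal rises 4 mm.
- cap: Red ribbed cap, 60 mm across, 26 mm high, 50 g; origin: centre of its lower edge, 108 mm above the jar's underside while fitted (it then spans 120 to 146 mm above the bench). A white stripe across its top lies along its own x axis. Cap and jar have two equal lugs each, so half a turn makes no difference.
- cap_top (a point): Centre of the cap's top. Fitted, the cap's yaw is 1.57 to 1.83 rad behind (clockwise of) the jar's. Turned anticlockwise seen from above, it comes free when still 0.52 rad behind, after 1.05 to 1.31 rad; it can turn on, to a stop 0.52 rad past the jar's yaw. It turns clockwise only a few degrees and cannot be pulled off before it is free.
- jar_mark (a point): Centre of one white tick on the jar's shoulder, 37 mm from the jar's axis along the jar's +x, 99 mm above its underside.
- artichoke_a: Bystander: artichoke standing on the red board, about 85 mm across, 90 mm high; origin at its foot.
- artichoke_b: Bystander: second artichoke standing on the red board, same size; origin at its foot.
- spatula: Bystander: flat kitchen spatula 200 mm long lying on the red board; origin at its underside.
- lemon_jar: Bystander: jar of lemons with a brass cap, 72 mm across, 106 mm high; origin: centre of its underside.
- lemon_half: Bystander: half lemon lying cut side down, 54 mm across, 37 mm high; origin under its centre.
- salt_cup: Bystander: white cup, 70 mm across, 50 mm high; origin under its centre.
- spoon: Bystander: steel spoon 180 mm long lying on the bench; origin at its underside.
Things that resemble listed ones, but are neither listed nor needed, are in the scene too. What is meant by the cap is not grey, purple or turquoise, and is the smaller of those in its own colour.

How it is judged (in metres and radians):
On the way, in this order (a step that is already met when the one before it is completed fails the run):
1. the jaw grips the jar firmly (pad presses it with over 8 N) with the cap still on and hooked (contact force between jaw_pad and jar above 8 N and angle between the x axis of cap and the x axis of jar, either way round above 0.9 rad), for 0.3 s.
2. the cap has been turned until its lugs let go, still on the jar (angle between the x axis of cap and the x axis of jar, either way round below 0.6 rad and z of cap in the frame of jar below 0.122 m), for 0.1 s.
At the end, for the whole second after the job is handed in: The cap is held still by the fingers alone, level within 0.2 rad, centred over the jar within 20 mm, its lower edge 5 to 44 mm above the jar's mouth, turned no further than needed (stripe within 0.75 rad of the ticks); the jar stands upright, still pressed by the pad with over 6 N (z of cap in the frame of jar between 0.129 and 0.168 m and horizontal distance between cap and jar below 0.02 m and angle between cap's own z axis and vertical below 0.2 rad and angle between the x axis of cap and the x axis of jar, either way round below 0.75 rad and contact force between the fingers and cap above 2 N and contact force between cap and jar below 0.1 N and linear speed of cap below 0.03 m/s and contact force between jaw_pad and jar above 6 N and angle between jar's own z axis and vertical below 0.08 rad); the arm keeps its last pose, push and grip.
It fails at once if the jar is turned, lifted or shifted in the holder (a tick on its shoulder moves over 12 mm) (distance of jar_mark from where it was at the start of the episode above 0.012 m).
It fails at once if something else on the bench (artichokes, spatula, lemons, cup, spoon) is moved over 30 mm (distance of any of artichoke_a, artichoke_b, spatula, lemon_jar, lemon_half, salt_cup, spoon from where it was at the start of the episode above 0.03 m).
It also fails if it takes over 48 s, if anything falls off the work surface, if the arm or the gripper's body presses on something with over 40 N, if the wrist force passes 120 N, or if a joint passes its speed limit or range.

## Robot

A 6-joint arm with a two-finger parallel gripper is mounted at the origin on the work surface. World frame = base frame: x ahead of the robot, y to its left, z up, the work surface at z = 0. Lengths are in m, angles in degrees, forces in N, time in s.
With the tool pointing down it reaches from about 0.4 to 0.825 m from the base axis. Payload 7 kg.
Tool frame: the origin (TCP) lies on the centre line of the jaws, within the pads' length; the fingertips stand 8 mm ahead of it and the grasp point (between the pads) lies 11 mm behind it (r.tcp_to_tips is the distance from the TCP to the fingertips, in m); z points along the fingers, y is the direction in which the jaws open and shut (so a half turn about z gives the same grasp; the last joint's range is limited). The gripper opens to 88 mm and grips with 3 to 60 N. Pads are 19 mm wide; open, the fingers measure 130 mm over their backs; the gripper's body (78 mm by 193 mm) begins 47 mm behind the grasp point.
Start: joints at [88.299, 20.546, 0.682, 0, -70.136, -16.507], TCP at [0.211, 0.641, 0.235] pointing down, gripper open.
Joint ranges: [-176.03, 176.03], [-82.01, 121.73], [-58.28, 71.71], [-173.87, 95.51], [-174.79, -0.11], [-173.66, 173.66]. Speed limits (degrees/s): [136.94, 136.94, 172.46, 180, 180, 180].

## Interface

Orientations are given as [roll, pitch, yaw] about the fixed x, y, z axes, in that order (R = Rz(yaw) Ry(pitch) Rx(roll)).
In Python, from plant import r gives the robot as it stands.
- The arm moves only by the tool drive_tool, never from a script. Its argument "plan" is text: rows parted by semicolons, each of 4 numbers parted by spaces: the shift along the tool's x, y, z in cm, then the turn about the tool's z in rad. A call has 1 to 8 rows; each row is the pose to reach, as a shift and turn from the pose commanded when the call began, along the tool's axes at that moment; what a row does not reach only later rows make up. A row lasts 1/8 s, in which the tool goes at most 62.5 mm and 10.7 degrees, less where a joint would pass 70% of its speed; a pose out of reach is approached as far as the arm can. A call with a gripper value outside its range is refused whole. "fingers" is the closure, from -1 (fully open) to 1 (shut), set as the call begins (left out, the last holds). The fingers move at their own pace and stop on an object; "squeeze" is the grip in N (left out, the last holds). Time passes only in rows, so rows that repeat a pose let the fingers close. It gives the time, the measured TCP pose, the force and the opening at its end, in the units of the state.
- r.get_state(): the state, without advancing time (a new reading comes with each control period).
- r.capture(name): name is "scene" or "side" or "wrist"; returns a dict with "frame" (400x640x3 uint8, red, green, blue), "fovy" (degrees; the focal length in pixels is half the picture's height over the tangent of half this angle, whatever the lens; pixels are square), "cx", "cy" (the principal point, pixels), "rvec" (rotation vector, rad) and "tvec" (3), from world to camera coordinates, as OpenCV has them. Camera axes: x right, y down, z forward; pixel columns grow to the right and rows downward; lengths in m; the calibration is good to about 2 mm. A picture is of the moment at which its call begins. There is no depth.
- r.close_job(): hands the job in, once; it reports no verdict.
The state is a dict: "time_s": time; "joints": joint angles; "qd": joint speeds; "joint_torque": joint torques, N m; "tcp_pos": TCP position; "eef_rot": TCP orientation; "contact_force": force on the tool from outside, world axes, zero at the start; "moment": the same for the moment, N m; "gripper_width": finger opening in m.
Only numpy, scipy, OpenCV 4.12 (cv2) and the standard library are available. Lean on these libraries where they do the work, as an engineer would, in place of code of your own. Each camera call takes 0.05 s, during which the arm holds its last target. There are 200 camera calls.

## Working session

There is one attempt and no reset: what is moved stays moved. The work goes in short steps, Python scripts to look and compute and a tool call to move; the robot and the scene stay as the last step left them, time stands still between calls to the robot, and variables do not carry over. Pictures are saved under pics/ and viewed, about 8 in all and at most 12, crops included, and the job is handed in when it is done.

Besides the shell and the picture viewer there is one more tool, called after "Call:" as name(argument=value, ...), one argument or row to a line, values as JSON. drive_tool: Moves the arm, as the interface text tells. Its arguments: {"type":"object","properties":{"plan":{"type":"string"},"fingers":{"type":"number"},"squeeze":{"type":"number"}},"required":["plan"]}

```bash
mkdir -p pics; ls
cat > h.py <<'E'
import numpy as np, cv2
from plant import r
def cap(n,f):
    c=r.capture(n); cv2.imwrite('pics/'+f+'.png',c['frame'][:,:,::-1]); np.save('pics/'+f+'.npy',c,allow_pickle=True); return c
def load(f): return np.load('pics/'+f+'.npy',allow_pickle=True).item()
def ray(c,u,v):
    f=c['frame'].shape[0]/2/np.tan(np.radians(c['fovy'])/2)
    R=cv2.Rodrigues(np.array(c['rvec'],float))[0]; o=-R.T@np.array(c['tvec'],float).ravel()
    d=R.T@np.array([(u-c['cx'])/f,(v-c['cy'])/f,1]); return o,d/np.linalg.norm(d)
def plane(c,u,v,z):
    o,d=ray(c,u,v); return o+d*(z-o[2])/d[2]
def tri(*rs):
    A=sum(np.eye(3)-np.outer(d,d) for o,d in rs); b=sum((np.eye(3)-np.outer(d,d))@o for o,d in rs); return np.linalg.solve(A,b)
def proj(c,p):
    f=c['frame'].shape[0]/2/np.tan(np.radians(c['fovy'])/2)
    R=cv2.Rodrigues(np.array(c['rvec'],float))[0]; q=R@np.array(p)+np.array(c['tvec'],float).ravel()
    return f*q[0]/q[2]+c['cx'],f*q[1]/q[2]+c['cy']
E
python3 - <<'E'
from h import *
print(r.get_state())
a=[cap(n,n+'0') for n in('scene','side','wrist')]
for c in a: print(c['fovy'],c['cx'],c['cy'],ray(c,320,200), {k:v for k,v in c.items() if k not in('frame','fovy','cx','cy','rvec','tvec')})
E
```

```text
pics
{'time_s': 0.0, 'joints': array([ 8.82981326e+01,  2.05910410e+01,  6.31247931e-01, -2.02679494e-02,
       -7.01345926e+01, -1.65059316e+01]), 'qd': array([ 0.05376032, -0.01999488,  0.03587024,  0.05929799,  0.00845323,
       -0.0765069 ]), 'joint_torque': array([-9.65349027e-04, -5.82712734e+01,  2.93055135e+01,  6.99697718e+00,
        6.87709486e-03, -1.58548964e-04]), 'tcp_pos': array([0.21079855, 0.64072196, 0.23360747]), 'eef_rot': array([ 1.79904090e+02, -8.55121018e-03, -1.82146949e+01]), 'contact_force': array([ 0.07516635,  0.16371906, -0.59116525]), 'moment': array([ 0.07051448, -0.00792493,  0.05701175]), 'gripper_width': 0.08746040091354239}
47.904663095731884 319.11337421500644 202.69632852061008 (array([ 1.30241353, -0.33842755,  1.13863022]), array([-0.59915482,  0.29041289, -0.74610579])) {}
42.00121822681832 318.6046808790028 202.51468706658326 (array([-0.40032515, -1.02208612,  1.09189081]), array([ 0.51597192,  0.63752496, -0.5721319 ])) {}
67.00583449656816 321.73840148483697 200.51457129937347 (array([0.2809447 , 0.61848603, 0.38420248]), array([-0.25721211,  0.08906816, -0.96224155])) {}
```

View pics/scene0.png

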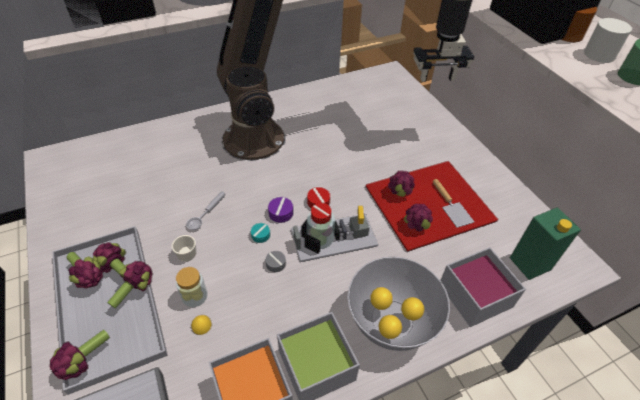

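View pics/side0.png

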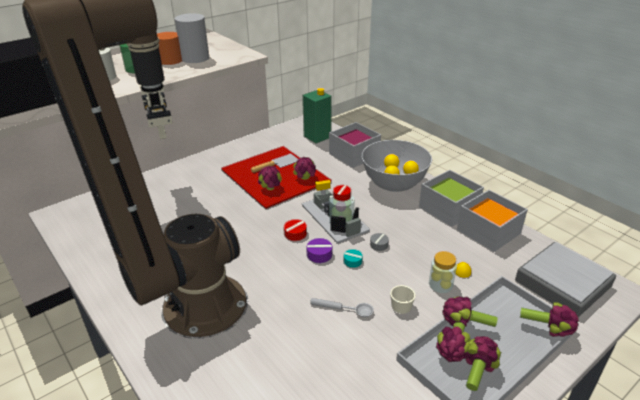

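View pics/wrist0.png

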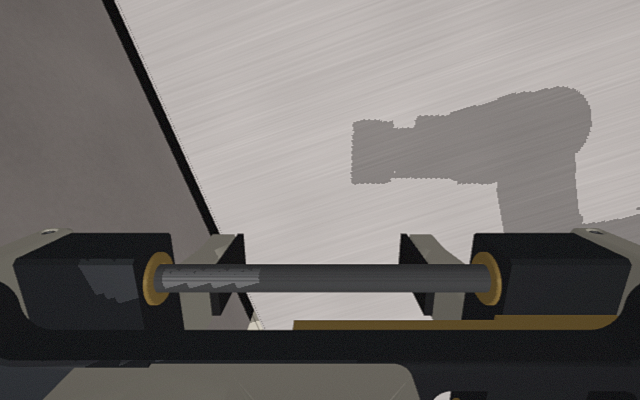

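Scene view: the red cap on the jar is at about (321,213), a loose red cap lies on the bench at (319,197), purple, turquoise and grey caps are at (281,209), (260,232) and (276,261), and the yellow knob is at (361,214). In the side view the jar's cap is at (342,192), the loose red one at (295,230) and the knob at (323,186). The wrist view shows only bare bench. I'll confirm the candidate with an enlarged crop and triangulate.

Run:
```python
from h import *
S,D=load('scene0'),load('side0')
def masks(c,box):
    x0,y0,x1,y1=box; im=cv2.cvtColor(c['frame'],cv2.COLOR_RGB2HSV); 
    m=np.zeros(im.shape[:2],np.uint8); m[y0:y1,x0:x1]=1
    h,s,v=cv2.split(im)
    red=(((h<6)|(h>174))&(s>150)&(v>90)).astype(np.uint8)*m
    yel=((h>20)&(h<32)&(s>150)&(v>100)).astype(np.uint8)*m
    return red,yel
for c,b in((S,(290,180,375,250)),(D,(280,170,365,250))):
    for nm,m in zip(('red','yel'),masks(c,b)):
        n,l,st,ce=cv2.connectedComponentsWithStats(m)
        for i in range(1,n):
            if st[i,4]>20: print(nm,st[i],ce[i])
a=cv2.resize(S['frame'][175:260,280:390],None,fx=7,fy=7,interpolation=2)[:,:,::-1]
b=cv2.resize(D['frame'][170:255,270:380],None,fx=7,fy=7,interpolation=2)[:,:,::-1]
cv2.imwrite('pics/crop1.png',cv2.resize(np.vstack([a,b]),(388*1,600)) if 0 else cv2.resize(np.hstack([a,b]),(800,309)))
```

```text
red [366 183   9  17  84] [371.38095238 189.10714286]
red [308 188  23  35 482] [319.43360996 204.12655602]
yel [358 206   6  18  82] [360.26829268 214.3902439 ]
red [280 170  49  33 806] [296.43672457 183.86352357]
red [334 185  17  16 187] [341.81283422 192.92513369]
red [284 220  22  21 328] [295.0152439  230.38109756]
yel [316 181  15   9 114] [322.48245614 184.88596491]
```

View pics/crop1.png

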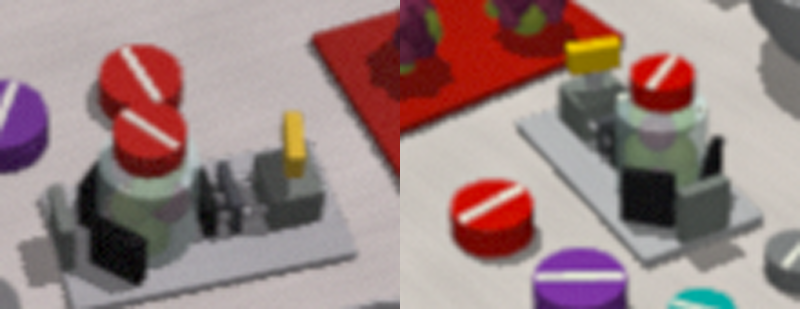

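The crop shows two red caps: the one on the jar (scene (321,210)) and a larger one lying on the bench (319,197). The jar's cap is the smaller and it sits on the jar, so it is the one meant. The yellow wing is at (361,213). Next comes a rough triangulation, then a wrist view.

Run:
```python
from h import *
S,D=load('scene0'),load('side0')
W=load('wrist0')
c=tri(ray(S,321.2,210.5),ray(D,342.3,190.6)); k=tri(ray(S,360.3,214.4),ray(D,322.5,184.9))
print(c,k,np.hypot(*(c-k)[:2]),np.degrees(np.arctan2(*(k-c)[1::-1])))
st=r.get_state(); yaw=np.radians(st['eef_rot'][2])
from scipy.spatial.transform import Rotation as R
Rt=R.from_euler('xyz',st['eef_rot'],degrees=True).as_matrix()
print('tool axes',Rt.round(2))
o,d=ray(W,W['cx'],W['cy']);print('cam in tool',Rt.T@(o-st['tcp_pos']),Rt.T@d)
```

```text
[0.54447005 0.032244   0.14447316] [0.56507011 0.15621902 0.09350343] 0.12567484873329576 80.56575645201285
tool axes [[ 0.95 -0.31 -0.  ]
 [-0.31 -0.95 -0.  ]
 [ 0.    0.   -1.  ]]
cam in tool [ 0.07361748 -0.00048048 -0.15035263] [-2.73929866e-01  2.98624361e-04  9.61749624e-01]
```

Call:
drive_tool(
  plan="4.8 5.1 -0.6 0;9.6 10.2 -1.2 0;14.4 15.3 -1.9 0;19.2 20.4 -2.5 0;24 25.5 -3.1 0;28.8 30.6 -3.7 0;33.6 35.7 -4.4 0;38.4 40.8 -5 0",
  fingers=-1,
)

```text
time_s: 1.15
tcp_pos: [0.4221, 0.1881, 0.2794]
eef_rot: [-180.0, -0.0, -18.2]
contact_force: [1.1, 0.4, 0.1]
gripper_width: 0.0878
```

Call:
drive_tool(
  plan="0 0 0 0;0 0 0 0",
)

```text
time_s: 1.4
tcp_pos: [0.4218, 0.1897, 0.2789]
eef_rot: [-180.0, 0.0, -18.3]
contact_force: [0.2, 0.5, -0.7]
gripper_width: 0.0875
```

Run:
```python
from h import *
s=r.get_state(); print(s['time_s'],s['tcp_pos'],s['eef_rot'],s['joints'])
cap('wrist','w1')
```

```text
1.4 [0.42184731 0.1897425  0.27887913] [-1.79992049e+02  1.17969373e-02 -1.82908999e+01] [ 4.87029136e+01 -1.64789739e+00 -2.06806994e+01 -1.47742246e-02
 -7.09644901e+01  2.30110040e+01]
```

View pics/w1.png

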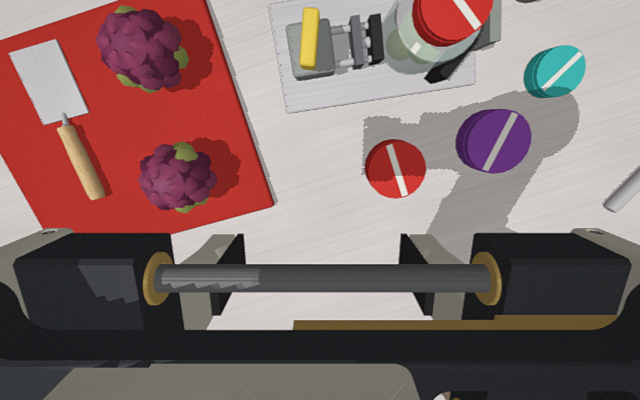

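The wrist view shows the yellow wing at (310,38), the jar's red cap cut off at the top edge at (447,10), and the loose red cap at (395,168). I'll move over the holder.

Call:
drive_tool(
  plan="4.7 1.6 0 0;9.4 3.2 0 0;14 4.8 0 0;14 4.8 0 0;14 4.8 0 0",
)

```text
time_s: 2.08
tcp_pos: [0.5394, 0.1018, 0.2783]
eef_rot: [180.0, 0.1, -18.1]
contact_force: [-0.8, 0.0, -0.1]
gripper_width: 0.0878
```

Run:
```python
from h import *
s=r.get_state(); print(s['time_s'],s['tcp_pos'],s['eef_rot'],s['joints'])
cap('wrist','w2')
```

```text
2.075 [0.53940039 0.10180931 0.27827198] [ 1.79952333e+02  6.26764656e-02 -1.81475211e+01] [ 3.11280408e+01  7.19077020e+00 -1.13350875e+01 -1.72891334e-02
 -7.15511595e+01  4.07299465e+01]
```

View pics/w2.png

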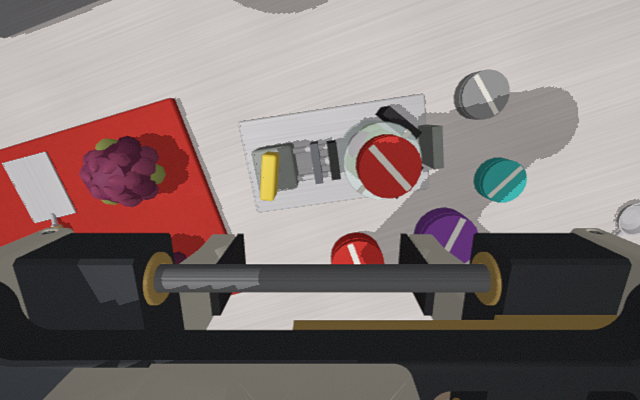

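The wrist view now shows the wing at (269,175), the jar's cap at (389,165) with its stripe running upper left to lower right, and the loose cap at (357,248). Now measuring the wing's axis and the cap's centre.

Run:
```python
from h import *
S,D,W1,W=load('scene0'),load('side0'),load('w1'),load('w2')
def ym(c,b):
    x0,y0,x1,y1=b;h,s,v=cv2.split(cv2.cvtColor(c['frame'],cv2.COLOR_RGB2HSV))
    m=((h>18)&(h<34)&(s>130)).astype(np.uint8); k=np.zeros_like(m);k[y0:y1,x0:x1]=1;m*=k
    return m,v
for nm,c,b in(('w2',W,(240,140,300,210)),('w1',W1,(290,0,330,80))):
    m,v=ym(c,b); vv=v[m>0]; print(nm,np.percentile(vv,[5,25,50,75,95]))
    t=m*(v>215).astype(np.uint8)   # bright top face
    for q in(m,t):
        P=cv2.findNonZero(q); rc=cv2.minAreaRect(P); print(len(P),rc)
        box=cv2.boxPoints(rc); w=np.array([plane(c,u,vv_,.106)for u,vv_ in box]); e=w[1]-w[0],w[2]-w[1]; e=max(e,key=np.linalg.norm)
        print(' ctr',w.mean(0),'len',[np.linalg.norm(w[i]-w[i-1]) for i in(1,2)],'yaw',np.degrees(np.arctan2(e[1],e[0])))
# cap
h,s,v=cv2.split(cv2.cvtColor(W['frame'],cv2.COLOR_RGB2HSV))
m=(((h<6)|(h>174))&(s>120)).astype(np.uint8); k=np.zeros_like(m);k[125:205,345:430]=1;m*=k
print(np.percentile(v[m>0],[5,25,50,75,95]))
P=cv2.convexHull(cv2.findNonZero(m)); print('all',cv2.fitEllipse(P))
w=m*0
big=cv2.resize(W['frame'][105:225,230:440],None,fx=3.8,fy=3.8,interpolation=cv2.INTER_CUBIC)[:,:,::-1]
cv2.imwrite('pics/crop2.png',big)
```

```text
w2 [120.   192.25 228.   232.   235.  ]
770 ((269.00518798828125, 175.9120635986328), (16.794498443603516, 48.21078109741211), 3.3664605617523193)
 ctr [0.56560303 0.15384825 0.106     ] len [np.float64(0.05341055342754341), np.float64(0.017779827526650423)] yaw -24.64051665884639
495 ((266.88970947265625, 177.9268035888672), (11.488138198852539, 43.909210205078125), 2.6025619506835938)
 ctr [0.56432659 0.15678631 0.106     ] len [np.float64(0.04880721729026182), np.float64(0.01221411261000092)] yaw -23.862648003570282
w1 [133.6 211.  229.  230.  233. ]
993 ((309.11175537109375, 38.047061920166016), (16.64314079284668, 61.740684509277344), 4.39870548248291)
 ctr [0.56238381 0.15667303 0.106     ] len [np.float64(0.05382761563117281), np.float64(0.015645363854756563)] yaw -24.266319177753267
710 ((308.2323303222656, 35.97941207885742), (12.88501262664795, 55.60496139526367), 4.398705005645752)
 ctr [0.56446899 0.15684277 0.106     ] len [np.float64(0.04831647953834556), np.float64(0.01212132345333564)] yaw -24.22281256167663
[115.45 144.   145.   146.   152.  ]
all ((388.4076843261719, 165.62290954589844), (62.99937438964844, 65.0133056640625), 106.54817962646484)
```

View pics/crop2.png

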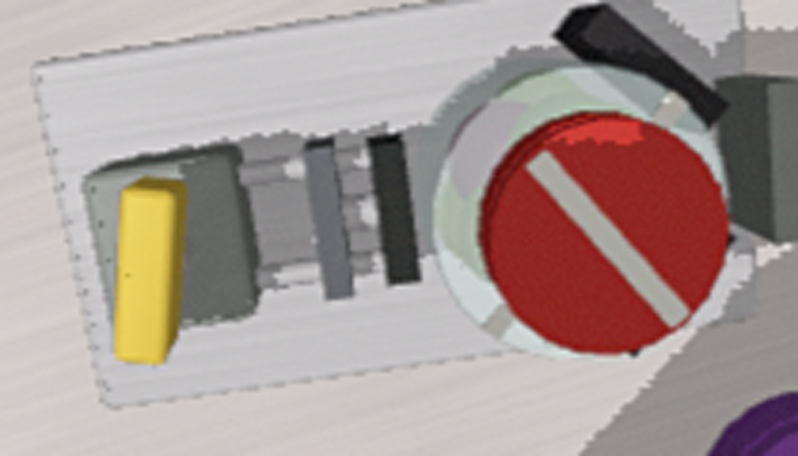

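The crop shows the shoulder ticks at crop (667,107) and (500,320), the cap stripe from (538,160) to (680,318), and the cap's top centre near (606,234).

Run:
```python
from h import *
S,D,W1,W=load('scene0'),load('side0'),load('w1'),load('w2')
k=3.8; px=lambda x,y:(230+(x+.5)/k-.5,105+(y+.5)/k-.5)
A=lambda a,b:np.degrees(np.arctan2(*(b-a)[1::-1]))
w=ray(W,266.9,177.9);w1=ray(W1,308.2,36.0)
print('knob top',tri(w,w1), 'planes',plane(W,266.9,177.9,.106),plane(W1,308.2,36,.106))
c=px(606,234); print('cap',tri(ray(W,*c),ray(S,321.2,210.5),ray(D,342.3,190.6)),plane(W,*c,.146))
t1,t2=[plane(W,*px(*p),.111) for p in((667,107),(500,320))]; print('ticks',t1,t2,(t1+t2)/2,np.linalg.norm(t1-t2),A(t1,t2))
s1,s2=[plane(W,*px(*p),.146) for p in((538,160),(680,318))]; print('stripe',s1,s2,(s1+s2)/2,A(s1,s2))
g=[plane(W,*px(*p),.012) for p in((37,63),(108,405))]; print('plate edge',g,A(*g))
```

```text
knob top [0.56487592 0.15659836 0.10615929] planes [0.56480593 0.15656829 0.106     ] [0.564963   0.15665894 0.106     ]
cap [0.54449385 0.03269893 0.14417065] [0.54492447 0.03353442 0.146     ]
ticks [0.56530577 0.00339618 0.111     ] [0.52241353 0.06278323 0.111     ] [0.54385965 0.03308971 0.111     ] 0.07325685596840643 125.83866418030607
stripe [0.5677062  0.04467899 0.146     ] [0.51830626 0.02115734 0.146     ] [0.54300623 0.03291817 0.146     ] -154.53866401434567
plate edge [array([0.63515226, 0.18626946, 0.012     ]), array([0.50979949, 0.20886712, 0.012     ])] 169.78090399423021
```

Call:
drive_tool(
  plan="0.7 -3 3 0.1;0.7 -6 7 0.1;0.7 -6 10 0.1;0.7 -6 12 0.1;0.7 -6 12 0.1;0.7 -6 12 0.1",
)

```text
time_s: 2.88
tcp_pos: [0.5654, 0.1565, 0.1603]
eef_rot: [-179.9, -0.1, -23.8]
contact_force: [-0.3, -0.3, -0.3]
gripper_width: 0.0874
```

```bash
cat > go.py <<'E'
import sys
from h import *
x,y,z,yaw=map(float,sys.argv[1:5]); s=r.get_state(); p=s['tcp_pos']; a=np.radians(s['eef_rot'][2])
d=np.array([x,y,z])-p; print('t',s['time_s'],'pos',p.round(4),'rot',s['eef_rot'].round(2),'F',s['contact_force'].round(1),'M',s['moment'].round(2),'w',s['gripper_width'])
print('shift cm', (100*np.array([d[0]*np.cos(a)+d[1]*np.sin(a), d[0]*np.sin(a)-d[1]*np.cos(a), -d[2]])).round(2),'turn',round(-np.radians(yaw)+a,3),'j',s['joints'].round(1))
E
python3 go.py .5648 .1566 .0915 -24.1
```

```text
t 2.875 pos [0.5654 0.1565 0.1603] rot [-1.7993e+02 -7.0000e-02 -2.3850e+01] F [-0.3 -0.3 -0.3] M [0.   0.03 0.02] w 0.08739764781178457
shift cm [-0.06  0.01  6.88] turn 0.004 j [ 34.6  15.6 -16.7   0.  -57.6  31.6]
```

Call:
drive_tool(
  plan="0 0 3 0;0 0 5.5 0;0 0 6.9 0;0 0 6.9 0;0 0 6.9 0",
)

```text
time_s: 3.5
tcp_pos: [0.566, 0.1559, 0.0912]
eef_rot: [-179.9, -0.1, -23.9]
contact_force: [0.2, -0.1, 1.4]
gripper_width: 0.0874
```

Call:
drive_tool(
  plan="0 0 0 0;0 0 0 0;0 0 0 0;0 0 0 0;0 0 0 0;0 0 0 0",
  fingers=1,
  squeeze=40,
)

```text
time_s: 4.25
tcp_pos: [0.5652, 0.1555, 0.09]
eef_rot: [180.0, 0.0, -23.9]
contact_force: [0.5, -0.7, -0.3]
gripper_width: 0.0332
```

```bash
python3 go.py .5648 .1566 .0915 -24.1
```

```text
t 4.25 pos [0.5652 0.1555 0.09  ] rot [179.99   0.   -23.93] F [ 0.5 -0.7 -0.3] M [-0.05 -0.01  0.07] w 0.03316611270557709
shift cm [-0.08 -0.09 -0.15] turn 0.003 j [ 34.5  19.9 -21.2   0.  -48.9  31.6]
```

Still closing, so I'll wait a little, with a small correction of about 1 mm.

Call:
drive_tool(
  plan="0 -0.05 -0.1 0;0 -0.05 -0.1 0;0 -0.05 -0.1 0;0 -0.05 -0.1 0",
)

```text
time_s: 4.75
tcp_pos: [0.5653, 0.1556, 0.0911]
eef_rot: [180.0, -0.0, -23.9]
contact_force: [-1.2, -2.5, 2.2]
gripper_width: 0.0155
```

```bash
python3 go.py .5648 .1566 .0915 -24.1
```

```text
t 4.75 pos [0.5653 0.1556 0.0911] rot [179.97  -0.   -23.93] F [-1.2 -2.5  2.2] M [-1.06  0.31  0.05] w 0.015492722494285481
shift cm [-0.09 -0.07 -0.04] turn 0.003 j [ 34.5  19.8 -21.1   0.  -49.1  31.6]
```

Call:
drive_tool(
  plan="0 0 0 0.12;0 0 0 0.25;0 0 0 0.38;0 0 0 0.51;0 0 0 0.64;0 0 0 0.75;0 0 0 0.75",
)

```text
time_s: 5.62
tcp_pos: [0.565, 0.1554, 0.0911]
eef_rot: [179.9, -0.0, -66.9]
contact_force: [-2.0, -4.9, 5.6]
gripper_width: 0.0157
```

```bash
python3 go.py .5648 .1566 .0915 -88
```

```text
t 5.625 pos [0.565  0.1554 0.0911] rot [ 1.7994e+02 -2.0000e-02 -6.6880e+01] F [-2.  -4.9  5.6] M [-1.58  0.86 -0.18] w 0.015721958907095133
shift cm [-0.12 -0.03 -0.04] turn 0.369 j [ 34.5  19.8 -21.1   0.  -49.1 -11.4]
```

Call:
drive_tool(
  plan="0 0 0 0.1;0 0 0 0.2;0 0 0 0.3;0 0 0 0.37;0 0 0 0.37;0 0 0 0.37",
)

```text
time_s: 6.38
tcp_pos: [0.5648, 0.1553, 0.0911]
eef_rot: [179.9, -0.1, -87.9]
contact_force: [-2.9, -4.6, 5.8]
gripper_width: 0.016
```

```bash
python3 go.py .5648 .1566 .0915 -90
```

```text
t 6.375 pos [0.5648 0.1553 0.0911] rot [ 1.7993e+02 -5.0000e-02 -8.7950e+01] F [-2.9 -4.6  5.8] M [-1.52  1.22  0.03] w 0.015973091632857688
shift cm [-0.13 -0.   -0.04] turn 0.036 j [ 34.5  19.8 -21.1   0.  -49.2 -32.4]
```

Call:
drive_tool(
  plan="0 0 0 0;0 0 0 0;0 0 0 0;0 0 0 0;0 0 -3 0;0 0 -8 0;0 0 -13 0;0 0 -17 0",
  fingers=-1,
)

```text
time_s: 7.38
tcp_pos: [0.5657, 0.1561, 0.2634]
eef_rot: [-179.9, 0.0, -88.1]
contact_force: [0.7, 0.2, -0.5]
gripper_width: 0.0864
```

```bash
python3 go.py .5440 .0330 .19 -88; python3 -c "
from h import *
cap('scene','s3')
c=cap('wrist','w3')
cv2.imwrite('pics/w3c.png',c['frame'][:,:,::-1])"
```

```text
t 7.375 pos [0.5657 0.1561 0.2634] rot [-1.799e+02  5.000e-02 -8.809e+01] F [ 0.7  0.2 -0.5] M [ 0.17 -0.12  0.03] w 0.08636663420940131
shift cm [12.23  2.58  7.34] turn -0.002 j [ 34.5  11.2  -8.4   0.  -70.3 -32.6]
```

View pics/w3.png

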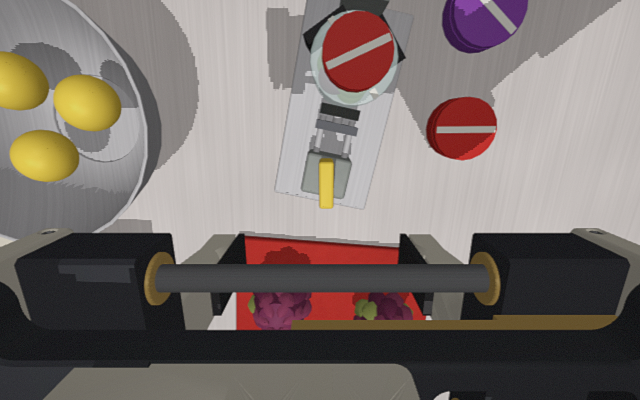

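The view shows the wing turned to point at the jar (326,184), the jaw pad against the jar (340,110), and the cap still on at (357,50). I'll measure where the cap is now.

Run:
```python
from h import *
for f,b in(('w2',(345,125,430,205)),('w3',(310,0,405,98))):
    W=load(f); x0,y0,x1,y1=b
    h,s,v=cv2.split(cv2.cvtColor(W['frame'],cv2.COLOR_RGB2HSV))
    roi=np.zeros_like(h);roi[y0:y1,x0:x1]=1
    m=(((h<6)|(h>174))&(s>120)).astype(np.uint8)*roi
    e=cv2.fitEllipse(cv2.convexHull(cv2.findNonZero(m))); 
    hull=cv2.fillPoly(np.zeros_like(h),[cv2.convexHull(cv2.findNonZero(m))],1)
    hull=cv2.erode(hull,np.ones((5,5)))
    st=((s<90)&(hull>0)).astype(np.uint8)
    vx,vy,px,py=cv2.fitLine(cv2.findNonZero(st),cv2.DIST_L2,0,.01,.01).ravel()
    a,b2=plane(W,px-20*vx,py-20*vy,.146),plane(W,px+20*vx,py+20*vy,.146)
    print(f,'ellipse ctr',plane(W,*e[0],.146),'stripe ctr',plane(W,px,py,.146),'yaw',np.degrees(np.arctan2(*(b2-a)[1::-1])))
    g=(s<60)&(v>120)
    if f=='w3': cv2.imwrite('pics/crop3.png',cv2.resize(W['frame'][0:215,270:420],None,fx=2.7,fy=2.7,interpolation=2)[:,:,::-1])
```

```text
w2 ellipse ctr [0.54567018 0.03401767 0.146     ] stripe ctr [0.54442394 0.03377508 0.146     ] yaw -154.59988351327516
w3 ellipse ctr [0.54365977 0.03223848 0.146     ] stripe ctr [0.54313302 0.03230911 0.146     ] yaw -154.52412066969055
```

Call:
drive_tool(
  plan="4 0.8 2 0;8 1.7 4 0;12.2 2.6 6 0;12.2 2.6 8 0;12.2 2.6 8 0;12.2 2.6 8 0",
)

```text
time_s: 8.22
tcp_pos: [0.544, 0.0336, 0.1816]
eef_rot: [-180.0, -0.0, -88.1]
contact_force: [1.2, 0.5, 0.5]
gripper_width: 0.0875
```

```bash
python3 go.py .5435 .0325 .125 -88
```

```text
t 8.225 pos [0.544  0.0336 0.1816] rot [-179.96   -0.    -88.07] F [1.2 0.5 0.5] M [ 0.09 -0.07 -0.  ] w 0.08752258357753422
shift cm [0.1  0.06 5.66] turn -0.001 j [ 24.1  10.7 -20.2   0.  -59.  -22.2]
```

Call:
drive_tool(
  plan="0.05 0.05 3 0;0.1 0.05 5 0;0.1 0.05 5.6 0;0.1 0.05 5.6 0;0.1 0.05 5.6 0",
)

```text
time_s: 8.85
tcp_pos: [0.5437, 0.0325, 0.1261]
eef_rot: [-179.9, 0.0, -88.1]
contact_force: [-0.4, -0.2, 0.8]
gripper_width: 0.0874
```

Call:
drive_tool(
  plan="0 0 0 0;0 0 0 0;0 0 0 0;0 0 0 0;0 0 0 0;0 0 0 0",
  fingers=1,
  squeeze=40,
)

```text
time_s: 9.6
tcp_pos: [0.5432, 0.0322, 0.1251]
eef_rot: [-180.0, -0.0, -88.1]
contact_force: [1.1, -0.0, 0.1]
gripper_width: 0.0594
```

```bash
python3 go.py .5435 .0325 .125 -88
```

```text
t 9.6 pos [0.5432 0.0322 0.1251] rot [-179.98   -0.    -88.11] F [ 1.1 -0.   0.1] M [-0.07 -0.31 -0.05] w 0.05936808920561752
shift cm [-0.03 -0.03  0.01] turn -0.002 j [ 24.   14.  -24.3   0.  -51.7 -22.1]
```

Call:
drive_tool(
  plan="0 0 0 -0.1;0 0 0 -0.2;0 0 0 -0.3;0 0 0 -0.4;0 0 0 -0.5;0 0 0 -0.6;0 0 0 -0.7;0 0 0 -0.7",
)

```text
time_s: 10.6
tcp_pos: [0.543, 0.0321, 0.1251]
eef_rot: [180.0, -0.0, -48.0]
contact_force: [0.6, -0.0, 1.8]
gripper_width: 0.0595
```

```bash
python3 go.py .5435 .0325 .125 -5
python3 - <<'E'
from h import *
a=load('scene0'); S=cap('scene','s4'); D=cap('side','d4')
i=cv2.resize(S['frame'][185:260,285:385],None,fx=4,fy=4,interpolation=2); j=cv2.resize(D['frame'][165:240,290:390],None,fx=4,fy=4,interpolation=2)
cv2.imwrite('pics/crop4.png',np.hstack([i,j])[:,:,::-1])
E
```

```text
t 10.6 pos [0.543  0.0321 0.1251] rot [ 1.800e+02 -1.000e-02 -4.802e+01] F [ 0.6 -0.   1.8] M [-0.03  0.07  0.26] w 0.05950197890852613
shift cm [ 0.   -0.06  0.01] turn -0.751 j [ 24.   14.  -24.3   0.  -51.7  17.9]
```

View pics/crop4.png

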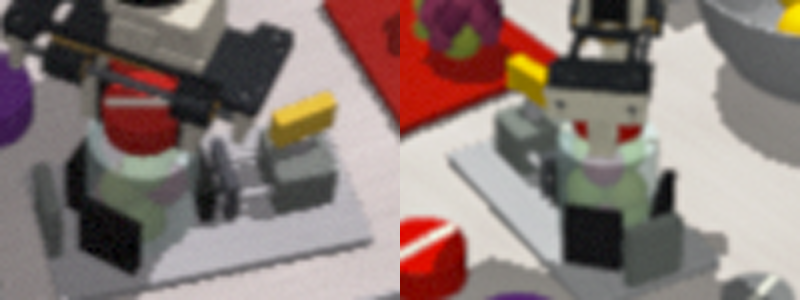

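The cap is gripped and its stripe is now horizontal in the scene view (near (320,210)), which means a yaw of about 64°. That fits 0.7 rad turned with no slip, and the jar is still clamped. I'll go on to about 1.45 rad in total.

Call:
drive_tool(
  plan="0 0 0 -0.1;0 0 0 -0.2;0 0 0 -0.3;0 0 0 -0.4;0 0 0 -0.5;0 0 0 -0.6;0 0 0 -0.7;0 0 0 -0.73",
)

```text
time_s: 11.7
tcp_pos: [0.5442, 0.0324, 0.1264]
eef_rot: [-180.0, -0.2, -6.1]
contact_force: [-0.9, 0.1, 10.3]
gripper_width: 0.0599
```

Call:
drive_tool(
  plan="0 0 0 0;0 0 0 0;0 0 0 0",
)

```text
time_s: 12.08
tcp_pos: [0.5442, 0.0324, 0.1264]
eef_rot: [-180.0, -0.2, -6.3]
contact_force: [-0.8, 1.0, 9.3]
gripper_width: 0.0593
```

```bash
python3 go.py .5435 .0325 .160 -5
python3 - <<'E'
from h import *
for n,f,b in(('scene','s5',(290,180,350,250)),('wrist','w5',None)):
    c=cap(n,f)
S=load('s5'); i=cv2.resize(S['frame'][185:245,285:365],None,fx=7,fy=7,interpolation=2)
cv2.imwrite('pics/crop5.png',i[:,:,::-1])
E
```

```text
t 12.075 pos [0.5442 0.0324 0.1264] rot [-1.7996e+02 -1.6000e-01 -6.2500e+00] F [-0.8  1.   9.3] M [ 0.05  0.27 -0.06] w 0.05929819335592124
shift cm [-0.07 -0.   -3.36] turn -0.022 j [ 24.   13.9 -24.3   0.1 -51.7  59.7]
```

View pics/crop5.png

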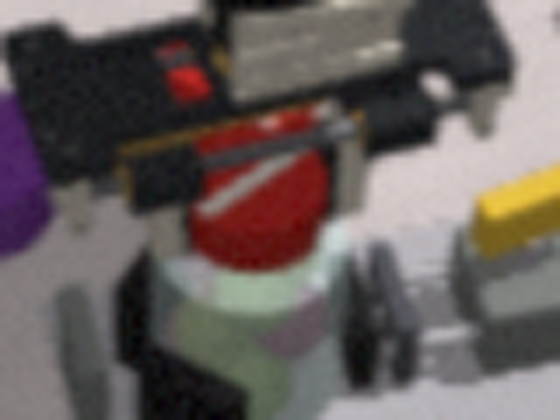

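The moment has dropped and the seal pushes up with about 9 N, so the lugs have let go. The stripe runs from (203,212) to (300,160) in the crop. I'll lift slowly.

Call:
drive_tool(
  plan="0 0 -0.4 0;0 0 -0.9 0;0 0 -1.5 0;0 0 -2.1 0;0 0 -2.7 0;0 0 -3.3 0;0 0 -3.3 0;0 0 -3.3 0",
)

```text
time_s: 13.18
tcp_pos: [0.5429, 0.0321, 0.1579]
eef_rot: [-180.0, 0.0, -6.2]
contact_force: [-0.5, 0.1, -0.5]
gripper_width: 0.0594
```

```bash
python3 go.py .5435 .0325 .160 -5
python3 - <<'E'
from h import *
S=load('s5'); px=lambda x,y,x0,y0:(x0+(x+.5)/7-.5,y0+(y+.5)/7-.5)
a,b=[plane(S,*px(*p,285,185),.147) for p in((203,212),(300,160))]
print('stripe yaw',np.degrees(np.arctan2(*(b-a)[1::-1])))
S=cap('scene','s6');D=cap('side','d6')
i=cv2.resize(S['frame'][170:250,290:360],None,fx=5,fy=5,interpolation=2); j=cv2.resize(D['frame'][155:235,305:375],None,fx=5,fy=5,interpolation=2)
cv2.imwrite('pics/crop6.png',np.hstack([i,j])[:,:,::-1])
E
```

```text
t 13.175 pos [0.5429 0.0321 0.1579] rot [-1.80e+02  1.00e-02 -6.18e+00] F [-0.5  0.1 -0.5] M [0.01 0.05 0.03] w 0.05936530325690465
shift cm [ 0.06 -0.04 -0.21] turn -0.021 j [ 24.   12.  -22.1  -0.  -56.   59.8]
stripe yaw 101.20301152711262
```

View pics/crop6.png

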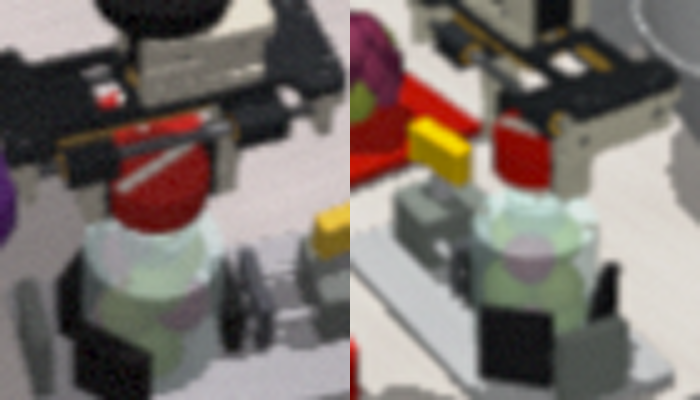

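The cap is off and level, clear of the mouth in both views, and the jaw is still on the jar. Handing in.

```bash
python3 -c "
from plant import r
print(r.close_job())"
```

```text
the job is handed in; nothing more can be done
None
```

The job is handed in. The knob is turned to about 1.37 rad, just short of the 1.4 stop. The red cap was twisted about 1.43 rad anticlockwise and lifted 3.2 cm straight up. It finished after about 13 s of the 48 s limit; no verdict is reported.

**Last checks:**
- **Cap height and tilt:** by the arm's readings, the lower edge is about 17 mm above the mouth and the tool points straight down (0.0° tilt). The fingers are at 59.4 mm, with the grip set to 40 N. Both outside views show a clear gap.
- **Clamp:** after clamping, a wrist view showed the cap's centre had moved under 2 mm and its yaw had not changed. I did not measure the ticks again, but nothing looked shifted in the last pictures. The pad force cannot be read directly; I infer it from the knob angle.
- **Stripe against the ticks:** the stripe is about 0.33 rad from the ticks by the arm's turn and 0.43 rad by a coarse camera reading. The two differ by about 6°, and both are within the 0.75 rad limit.
- **Other things on the bench:** I measured none of them afterwards, but the measured contact force on the tool stayed below about 11 N throughout.

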